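# Move the sprung sighting mast from its stand to the cam lock plate

## Task

Carry the sighting mast by the rib of its carrier from the wooden stand to the steel cam lock fixture plate, balancing the top-heavy mast all the way so that it never topples. Lift it a hand's width (about 80 mm) clear of the stand and, to show that the knuckle swings free, keep the mast upright in the air for at least six seconds on end; then set the carrier gently down in the plate's pocket with the cross arm over the rest posts, and let go. Leave the bolts and the socket where they stand.

Things in the scene. Friction and masses are not known exactly. Their poses are not given: they have to be found in the camera images.
- carrier: Loose carrier of the mast. Origin: underside centre of its foot (70 x 50 x 16 mm in x, y, z); x points to the knuckle. Aluminium grip rib on the foot, 50 mm long (x), 24 mm thick (y), top at z = 78; grip it across y near z = 60 mm. Beam below it, top z = 39. Black battery box 50 x 60 mm at x = -125, z = 25 to 75, balances the mast. Knuckle bracket x = 95 to 105, top z = 69. 0.52 kg without mast.
- grip (a point): Middle of the grip rib, 60 mm above the carrier's underside; axes as the carrier's. The knuckle axis runs along the carrier's x through this point, so rolling the held carrier about that line tilts the base without shifting the pivot. Carrier and mast together balance near this point.
- mast (a joint): Mast angle on the carrier, rad: 0 = square; positive turns about the carrier's +x (top towards its -y). Stops +-0.5; starts near 0.06, leaning on a rest post. Spring 0.065 N m/rad towards 0 and damper 0.012 N m s/rad act between mast and carrier. Mast nominal (+-12 percent): gravity torque 0.109 N m per rad of lean, inertia about knuckle 0.0063 kg m2. Free, a lean grows with time constant 0.54 s.
- mast_top (a point): Centre of the grey sighting disc (60 mm diameter, 16 mm thick, axis along x) on the mast, 190 mm above the knuckle axis; z points up along the mast. Whole mast 0.30 kg, centre of mass 37 mm above the knuckle axis.
- mast_pivot (a point): Knuckle axis at the foot of the mast, 120 mm ahead (x) of the rib's middle and 60 mm above the carrier's underside. From here a cross arm 12 mm thick reaches 160 mm to both sides (y), with a steel weight 28 mm diameter, 20 mm long on each end; the mast's rod is 12 mm thick.
- stand: Plain wooden parking stand, fixed, where the mast starts. Same shape and axes as fixture (origin, 12 mm plate, pocket with 7 mm lips, two rest posts) but of wood and without the lever.
- fixture: Steel cam lock plate, fixed, the destination, 12 mm thick. Origin: on the bench under the pocket's centre; x points to the rest posts. Pocket 94 x 74 mm (x, y), floor z = 12, lips 7 mm high: 12 mm room round the foot. Posts 44 x 26 mm at x = 120, y = +-100, tops z = 60, let the seated mast's arm lean 0.06 rad either way. Lever cam (hub x = -50, y = 92, lever top z = 42) stands open, fixed, unused.
- socket: Torque socket standing on the bench between stand and plate, 38 mm diameter, 55 mm high; origin under its centre. Leave alone.
- bolt0: Fishplate bolt standing on its head beyond the work, head 42 mm diameter, 80 mm high; origin under its centre. Leave alone.
- bolt1: Fishplate bolt standing on its head beyond the work, head 42 mm diameter, 80 mm high; origin under its centre. Leave alone.
- bolt2: Fishplate bolt standing on its head beyond the work, head 42 mm diameter, 80 mm high; origin under its centre. Leave alone.

How it is judged:
By the outcome, as a careful person would: the job done as asked, in the order asked, and still so for the second after the job is handed in, with the robot touching nothing.
It also fails if it takes over 61 s, if anything falls off the work surface, if the arm or the gripper's body presses on something with over 40 N, if the wrist force passes 120 N, or if a joint passes its speed limit or range.

## Robot

A 7-joint arm with a two-finger parallel gripper is mounted at the origin on the work surface. World frame = base frame: x ahead of the robot, y to its left, z up, the work surface at z = 0. Lengths are in m, angles in degrees, forces in N, time in s.
With the tool pointing down it reaches from about 0.425 to 0.925 m from the base axis. Payload 6.8 kg.
Tool frame: the origin (TCP) lies where the fingers leave the gripper's body, on its centre line; the fingertips stand 73 mm ahead of it and the grasp point (between the pads) lies 54 mm ahead of it; z points along the fingers, y is the line along which they close (so a half turn about z gives the same grasp; the last joint's range is limited). The gripper opens to 85 mm and grips with 20 to 120 N. Pads are 22 mm wide; open, the fingers measure 114 mm over their backs; the gripper's body (76 mm by 85 mm) begins 54 mm behind the grasp point. The pads swing forward as they close: fully open they stand 13 mm farther back than shut.
Start: joints at [64.166, 27.33, 1.283, 89.118, -0.659, 63.558, -4.761], TCP at [0.227, -0.636, 0.304] pointing down, gripper open.
Joint ranges: [-169.35, 169.35], [-19.33, 120.38], [-80.79, 83.38], [13.8, 139.57], [-78.32, 258.32], [9.67, 109.79], [-169.56, 169.56]. Speed limits (degrees/s): [136.94, 136.94, 180, 180, 180, 180, 180].

## Interface

Orientations are given as [roll, pitch, yaw] about the fixed x, y, z axes, in that order (R = Rz(yaw) Ry(pitch) Rx(roll)).
In Python, from rig import env gives the robot as it stands. The module is installed in compiled form; this text tells all that it offers.
- The arm moves only by the tool carry_out, never from a script. Its argument "steps" is text: rows parted by semicolons, each of 7 numbers parted by spaces: the shift along the world's x, y, z each as a share of 800 mm, from -1 to 1, then the turn, a rotation vector about the world's x, y, z each as a share of 6 degrees, from -1 to 1, then the finger opening in mm, from 0 to 85.4. In form: x y z rx ry rz fingers; .... A call has 1 to 10 rows; each row shifts and turns the commanded pose from where the row before left it; what a row does not reach is not made up. A row lasts 1/8 s, in which the tool goes at most 62.5 mm and 10.7 degrees, less where a joint would pass 70% of its speed; a pose out of reach is approached as far as the arm can. A call with a number of a shift or a turn outside -1 to 1 is refused whole. A call with a gripper value outside its range is refused whole. The fingers move at their own pace and stop on an object; "grip_force" is the grip in N (left out, the last holds). Time passes only in rows, so rows that do not move let the fingers close. It gives the time, the measured TCP pose, the force, the opening and the grip force at its end, in the units of the state.
- env.read_state(): the state, without advancing time (a new reading comes with each control period).
- env.snapshot(name): name is "scene" or "top"; returns the picture (400x640x3 uint8, red, green, blue); there is no depth.
- env.calibration(name): a dict with "camera_matrix" (3x3 intrinsics, pixels), "cam_to_world" (4x4, takes a point from camera to world coordinates). Camera axes: x right, y down, z forward; pixel columns grow to the right and rows downward; lengths in m; the calibration is good to about 2 mm. A picture is of the moment at which its call begins. calibration takes no time and is no camera call.
- env.close_job(): hands the job in; it is judged then, once.
Trained networks look in the newest picture that a camera, given by its name, has taken for a name from the list of things; names that differ only in an ending like _2 or _b are one class to them, and where a whole thing is asked for, a point or a joint stands for the part that bears it (a point fixed in the world has none). Each returns a list of dicts, best first, with "confidence" (0 to 1); they miss things now and then, are a little off and sometimes report something else, mostly with a low value. They report only what shows in the picture. A call takes as long as a camera call.
- env.masks_of(camera, query): "mask" (400x640 bool, what is visible of it) and "extent" ([left, top, width, height] in pixels, round what is visible of it).
- env.landmark_of(camera, query): "location" ([column, row] in pixels: a listed point, or the origin of a listed thing).
The state is a dict: "time": time; "joint_pos": joint angles; "joint_vel": joint speeds; "joint_efforts": joint torques, N m; "eef_pos": TCP position; "tcp_rot": TCP orientation; "contact_force": force on the tool from outside, world axes, zero at the start; "moment": the same for the moment, N m; "opening": finger opening in m; "grasp_force": force on a finger pad.
Only numpy, scipy, OpenCV 4.12 (cv2) and the standard library are available. Lean on these libraries where they do the work, as an engineer would, in place of code of your own. Each camera call takes 0.05 s, during which the arm holds its last target. There are 200 camera calls.

## Working session

There is one attempt and no reset: what is moved stays moved. The work goes in short steps, Python scripts to look and compute and a tool call to move; the robot and the scene stay as the last step left them, time stands still between calls to the robot, and variables do not carry over. Pictures are saved under pics/ and viewed, at most 10 in all, crops included, and the job is handed in when it is done.

Besides the shell and the picture viewer there is one more tool, called after "Emit:" as a command line: name --argument value ..., lists and objects as JSON in quotes. carry_out: Moves the arm, as the interface text tells. Its arguments: {"type":"object","properties":{"steps":{"type":"string"},"grip_force":{"type":"number"}},"required":["steps"]}

```bash
mkdir -p pics; ls; python3 - <<'E'
from rig import env
import cv2
for c in("scene","top"):
    cv2.imwrite(f"pics/{c}0.png",env.snapshot(c)[:,:,::-1])
    k=env.calibration(c);print(c,k["camera_matrix"].round(1).tolist(),k["cam_to_world"].round(3).tolist())
    for q in("stand","fixture","carrier","grip","mast_top","mast_pivot","socket","bolt0"):
        print(q,[(d["location"],round(d["confidence"],2)) for d in env.landmark_of(c,q)][:4])
print(env.read_state())
E
```

```text
pics
scene [[408.9, 0.0, 318.2], [0.0, 408.9, 200.1], [0.0, 0.0, 1.0]] [[-0.106, 0.604, -0.79, 1.306], [0.994, 0.067, -0.082, 0.079], [0.003, -0.794, -0.607, 0.748], [0.0, 0.0, 0.0, 1.0]]
stand [([236.7, 218.5], 0.66), ([192.8, 159.2], 0.43)]
fixture [([402.9, 231.5], 0.92), ([313.7, 295.8], 0.46)]
carrier [([229.8, 217.5], 0.67)]
grip [([192.5, 159.6], 0.65), ([231.1, 196.7], 0.61)]
mast_top [([193.5, 159.6], 0.88)]
mast_pivot [([210.1, 227.7], 0.64)]
socket [([323.3, 217.5], 0.78)]
bolt0 [([341.7, 297.4], 0.93), ([285.9, 291.8], 0.85), ([315.1, 295.1], 0.67), ([230.5, 215.7], 0.24)]
top [[393.4, 0.0, 315.7], [0.0, 393.4, 196.4], [0.0, 0.0, 1.0]] [[-0.023, -0.99, 0.139, 0.414], [-0.999, 0.019, -0.025, 0.002], [0.022, -0.14, -0.99, 1.023], [0.0, 0.0, 0.0, 1.0]]
stand [([406.3, 232.6], 0.86), ([447.3, 172.5], 0.75), ([223.8, 241.6], 0.2)]
fixture [([224.2, 240.4], 0.67)]
carrier [([400.4, 236.2], 0.92)]
grip [([412.1, 235.2], 0.57)]
mast_top [([443.4, 173.7], 0.56)]
mast_pivot [([411.3, 188.3], 0.83)]
socket [([301.8, 253.0], 0.55)]
bolt0 [([281.9, 147.7], 0.56), ([327.0, 147.2], 0.51), ([303.6, 144.4], 0.48), ([224.7, 240.2], 0.31)]
{'time': 0.9, 'joint_pos': array([64.16499567, 27.32854774,  1.28171923, 89.11683702, -0.65723483,
       63.55832863, -4.76080421]), 'joint_vel': array([ 0.06549257,  0.05835479,  0.06854429, -0.09887627,  0.02251458,
        0.00383643,  0.04132386]), 'joint_efforts': array([-5.07445766e-04, -5.96311641e+01,  1.60598997e+00, -2.81550819e+01,
        1.24763363e-02,  1.56979699e-03,  1.77110572e-06]), 'eef_pos': array([ 0.22691213, -0.63574022,  0.30393288]), 'tcp_rot': array([ 1.79996385e+02, -4.09052292e-04,  1.96428646e+01]), 'contact_force': array([ 0.24093007,  1.17096409, -0.24314167]), 'moment': array([ 0.0105646 ,  0.02594063, -0.04500387]), 'grasp_force': 0.0, 'opening': 0.08526691035453246}
```

View pics/scene0.png

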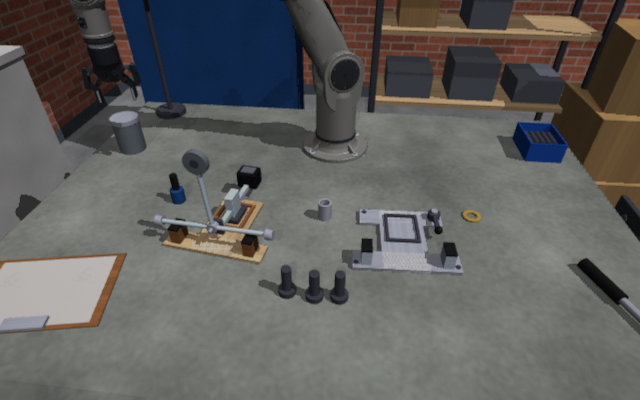

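View pics/top0.png

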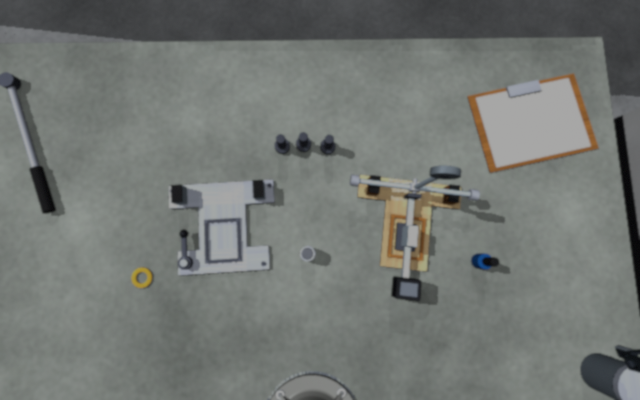

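The scene view shows the stand with the mast at about (215,230), the plate at about (405,240), the bolts at (285–340,285) and the socket at (324,210). The top view shows the stand at (405,235), the plate at (222,230) and the socket at (308,254). Next I'll enlarge the top view to read off corners.

```bash
python3 - <<'E'
import cv2
t=cv2.imread("pics/top0.png");s=cv2.imread("pics/scene0.png")
def crop(im,x0,x1,y0,y1,k,n):
    c=cv2.resize(im[y0:y1,x0:x1],None,fx=k,fy=k,interpolation=cv2.INTER_CUBIC)
    for x in range((x0+9)//10*10,x1,10):
        cv2.putText(c,str(x),(int((x-x0+.5)*k)-10,8),0,.3,(0,255,255));cv2.line(c,(int((x-x0+.5)*k),10),(int((x-x0+.5)*k),16),(0,255,255))
    for y in range((y0+9)//10*10,y1,10):
        cv2.putText(c,str(y),(0,int((y-y0+.5)*k)+3),0,.3,(0,255,255));cv2.line(c,(20,int((y-y0+.5)*k)),(26,int((y-y0+.5)*k)),(0,255,255))
    cv2.imwrite(n,c)
crop(t,160,285,172,282,5.4,"pics/ft.png")
crop(t,345,485,160,305,4.1,"pics/ct.png")
E
```

```text
(no output)
```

View pics/ft.png

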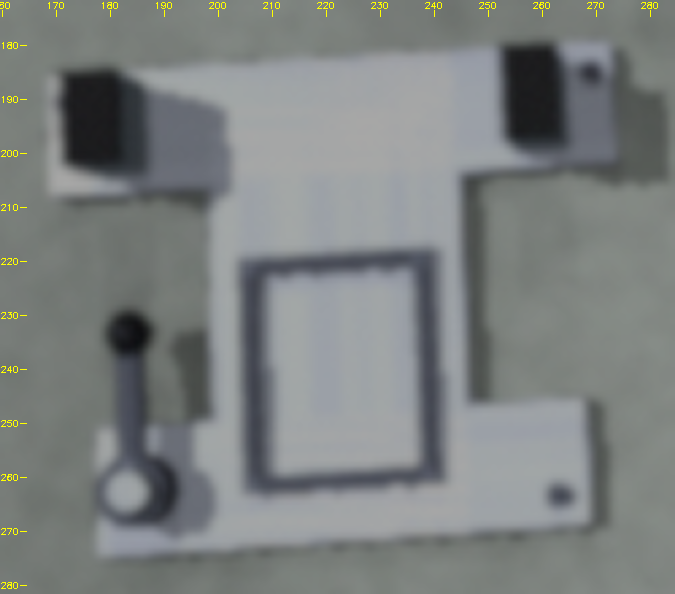

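View pics/ct.png

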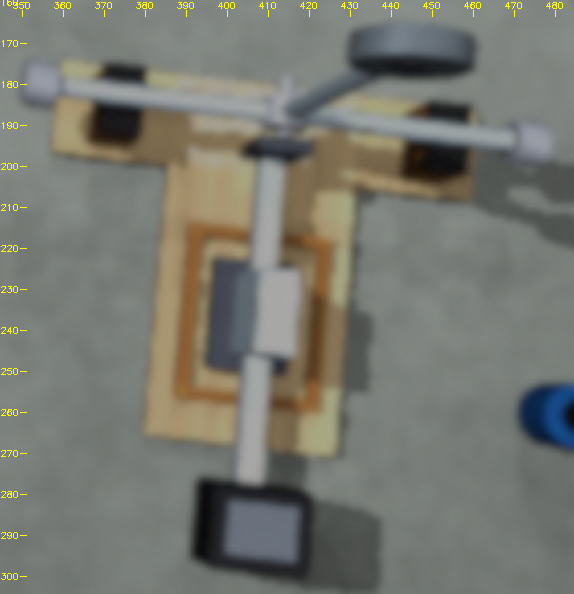

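The plate's pocket ring is centred at about (223,240), with post tops at (176.8,193.5) and (257.7,188.7). The carrier's rib top is at (412.6,235.8), the arm weights at (355,180) and (474,194), and the beam centreline runs from (410.7,200) to (406.5,278).

```bash
cat >h.py <<'E'
import numpy as np,cv2
from rig import env
def cam(c):
    k=env.calibration(c);return k["camera_matrix"],k["cam_to_world"]
def plane(c,uv,z):
    K,T=cam(c);d=T[:3,:3]@np.linalg.solve(K,[uv[0],uv[1],1]);return T[:3,3]+d*(z-T[2,3])/d[2]
def proj(c,P):
    K,T=cam(c);p=(np.atleast_2d(P)-T[:3,3])@T[:3,:3]@K.T;return p[:,:2]/p[:,2:]
E
python3 - <<'E'
from h import *
P=lambda uv,z:plane("top",uv,z)[:2]
r=lambda *a:print(*[np.round(x,4) for x in a])
ring=[P(u,.019) for u in((204.5,219.5),(240.5,217.5),(242,260.5),(205.5,263))]
r("ring c",np.mean(ring,0),"edges",[np.linalg.norm(ring[i]-ring[(i+1)%4]) for i in range(4)])
l,q=P((176.8,193.5),.06),P((257.7,188.7),.06);d=l-q;yaw=np.arctan2(-d[0],d[1])
r("posts",l,q,np.linalg.norm(d),"yaw",np.degrees(yaw),"origin",(l+q)/2-.12*np.array([np.cos(yaw),np.sin(yaw)]))
e=ring[0]+ring[1]-ring[2]-ring[3];r("ring yaw",np.degrees(np.arctan2(e[1],e[0])))
rib=P((412.6,235.8),.09);a,b=P((410.7,200),.051),P((406.5,278),.051);e=a-b
r("rib",rib,"beam yaw",np.degrees(np.arctan2(e[1],e[0])))
wl,wr=P((355,180),.0816),P((474,194),.0624);d=wl-wr
r("weights",wl,wr,np.linalg.norm(d),"yaw",np.degrees(np.arctan2(-d[0],d[1])),"pivot",(wl+wr)/2)
# triangulated landmarks
def tri(a,b):
    A=[];B=[]
    for c,u in(("scene",a),("top",b)):
        K,T=cam(c);dd=T[:3,:3]@np.linalg.solve(K,[*u,1]);dd/=np.linalg.norm(dd);M=np.eye(3)-np.outer(dd,dd);A.append(M);B.append(M@T[:3,3])
    return np.linalg.lstsq(np.vstack(A),np.hstack(B),rcond=None)[0]
r("fix",tri((402.9,231.5),(224.2,240.4)),"grip",tri((231.1,196.7),(412.1,235.2)),"piv",tri((210.1,227.7),(411.3,188.3)),"top",tri((193.5,159.6),(443.4,173.7)),"sock",tri((323.3,217.5),(301.8,253)))
for c in("scene","top"):
    for m in env.masks_of(c,"mast")[:2]: print(c,m["confidence"],m["extent"],m["mask"].sum())
m=env.masks_of("scene","mast")[0]["mask"]; im=env.snapshot("scene")[:,:,::-1].copy(); o=im.copy(); o[m]=(0,0,255)
x0,y0=140,130
cv2.imwrite("pics/m.png",np.hstack([cv2.resize(i[y0:y0+150,x0:x0+140],None,fx=2.8,fy=2.8) for i in(im,o)]))
E
```

```text
Traceback (most recent call last):
numpy._core._exceptions._UFuncNoLoopError: ufunc 'multiply' did not contain a loop with signature matching types (dtype('<U6'), dtype('float64')) -> None
```

```bash
python3 - <<'E'
from h import *
P=lambda uv,z:plane("top",uv,z)[:2]
r=lambda *a:print(*[x if isinstance(x,str) else np.round(x,4) for x in a])
ring=[P(u,.019) for u in((204.5,219.5),(240.5,217.5),(242,260.5),(205.5,263))]
r("ring c",np.mean(ring,0),"edges",[np.linalg.norm(ring[i]-ring[(i+1)%4]) for i in range(4)])
l,q=P((176.8,193.5),.06),P((257.7,188.7),.06);d=l-q;yaw=np.arctan2(-d[0],d[1])
r("posts",l,q,np.linalg.norm(d),"yaw",np.degrees(yaw),"origin",(l+q)/2-.12*np.array([np.cos(yaw),np.sin(yaw)]))
e=ring[0]+ring[1]-ring[2]-ring[3];r("ring yaw",np.degrees(np.arctan2(e[1],e[0])))
rib=P((412.6,235.8),.09);a,b=P((410.7,200),.051),P((406.5,278),.051);e=a-b
r("rib",rib,"beam yaw",np.degrees(np.arctan2(e[1],e[0])))
wl,wr=P((355,180),.0816),P((474,194),.0624);d=wl-wr
r("weights",wl,wr,np.linalg.norm(d),"yaw",np.degrees(np.arctan2(-d[0],d[1])),"pivot",(wl+wr)/2)
# triangulated landmarks
def tri(a,b):
    A=[];B=[]
    for c,u in(("scene",a),("top",b)):
        K,T=cam(c);dd=T[:3,:3]@np.linalg.solve(K,[*u,1]);dd/=np.linalg.norm(dd);M=np.eye(3)-np.outer(dd,dd);A.append(M);B.append(M@T[:3,3])
    return np.linalg.lstsq(np.vstack(A),np.hstack(B),rcond=None)[0]
r("fix",tri((402.9,231.5),(224.2,240.4)),"grip",tri((231.1,196.7),(412.1,235.2)),"piv",tri((210.1,227.7),(411.3,188.3)),"top",tri((193.5,159.6),(443.4,173.7)),"sock",tri((323.3,217.5),(301.8,253)))
for c in("scene","top"):
    for m in env.masks_of(c,"mast")[:2]: print(c,m["confidence"],m["extent"],m["mask"].sum())
m=env.masks_of("scene","mast")[0]["mask"]; im=env.snapshot("scene")[:,:,::-1].copy(); o=im.copy(); o[m]=(0,0,255)
x0,y0=140,130
cv2.imwrite("pics/m.png",np.hstack([cv2.resize(i[y0:y0+150,x0:x0+140],None,fx=2.8,fy=2.8) for i in(im,o)]))
E
```

```text
ring c [0.4484 0.2129] edges [0.0912 0.1084 0.0911 0.1093]
posts [0.5631 0.3187] [0.5712 0.1206] 0.1983 yaw 2.351 origin [0.4472 0.2147]
ring yaw 2.2226
rib [ 0.4459 -0.2497] beam yaw -6.3136
weights [ 0.5846 -0.1185] [ 0.5471 -0.4169] 0.3007 yaw -7.1637 pivot [ 0.5658 -0.2677]
fix [ 0.4479  0.2189 -0.0017] grip [ 0.4475 -0.2503  0.0792] piv [ 0.5651 -0.2655  0.0669] top [ 0.5618 -0.2749  0.2645] sock [ 4.12e-01  7.80e-03 -4.00e-04]
scene 0.76 [154.8, 149.4, 119.8, 92.0] 1407
top 0.64 [347.9, 165.9, 132.2, 33.7] 1089
top 0.59 [298.7, 246.6, 17.4, 14.6] 192
```

View pics/m.png

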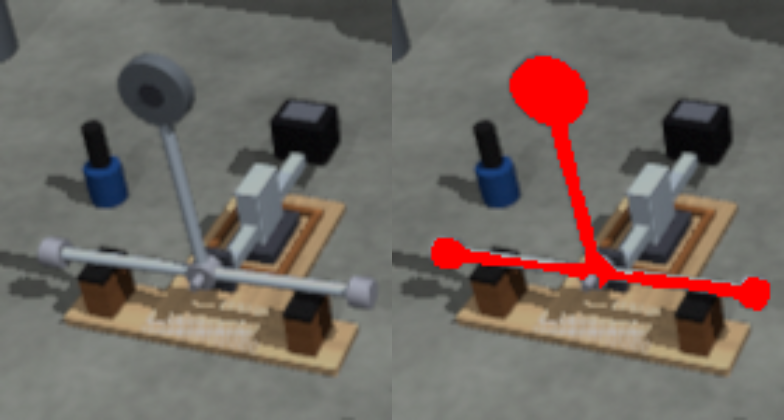

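The mask overlay matches the mast well: disc at (195,161), arm from (160,220) to (268,233). Now I'll approach above the rib.

Emit:
carry_out --steps "0.0171 0.0302 -0.0068 0 0 -0.449 85;0.0171 0.0302 -0.0068 0 0 -0.449 85;0.0171 0.0302 -0.0068 0 0 -0.449 85;0.0171 0.0302 -0.0068 0 0 -0.449 85;0.0171 0.0302 -0.0068 0 0 -0.449 85;0.0171 0.0302 -0.0068 0 0 -0.449 85;0.0171 0.0302 -0.0068 0 0 -0.449 85;0.0171 0.0302 -0.0068 0 0 -0.449 85;0.0171 0.0302 -0.0068 0 0 -0.449 85;0.0171 0.0302 -0.0068 0 0 -0.449 85"

```text
time: 2.35
eef_pos: [0.3642, -0.3934, 0.2495]
tcp_rot: [180.0, -0.0, -7.4]
contact_force: [0.1, -0.4, 0.0]
opening: 0.0848
grasp_force: 0.0
```

Emit:
carry_out --steps "0.0171 0.0302 0 0 0 0 85;0.0171 0.0302 0 0 0 0 85;0.0171 0.0302 0 0 0 0 85;0.0171 0.0302 0 0 0 0 85;0.0171 0.0302 0 0 0 0 85;0.0171 0.0302 0 0 0 0 85"

```text
time: 3.1
eef_pos: [0.4463, -0.2484, 0.2497]
tcp_rot: [180.0, -0.0, -7.3]
contact_force: [0.9, -0.1, 0.5]
opening: 0.085
grasp_force: 0.0
```

Emit:
carry_out --steps "0 0 0 0 0 0 85;0 0 0 0 0 0 85"

```text
time: 3.35
eef_pos: [0.4454, -0.2497, 0.2496]
tcp_rot: [180.0, 0.0, -7.3]
contact_force: [0.6, -0.8, 0.9]
opening: 0.0853
grasp_force: 0.0
```

Emit:
carry_out --steps "0 0 -0.02 0 0 0 85;0 0 -0.03 0 0 0 85;0 0 -0.03 0 0 0 85;0 0 -0.03 0 0 0 85;0 0 -0.02 0 0 0 85;0 0 -0.0145 0 0 0 85;0 0 -0.009 0 0 0 85;0 0 0 0 0 0 85"

```text
time: 4.35
eef_pos: [0.4457, -0.2492, 0.1265]
tcp_rot: [-180.0, 0.0, -7.3]
contact_force: [0.3, 0.1, -0.1]
opening: 0.0847
grasp_force: 0.0
```

```bash
python3 - <<'E'
from h import *
s=env.read_state();print(s["eef_pos"],s["contact_force"])
im=env.snapshot("top")[:,:,::-1]; im2=env.snapshot("scene")[:,:,::-1]
f=lambda i,x,y:cv2.resize(i[y:y+140,x:x+130],None,fx=3,fy=3,interpolation=cv2.INTER_CUBIC)
cv2.imwrite("pics/g.png",np.hstack([f(im,350,165),f(im2,150,120)]))
E
```

```text
[ 0.44571911 -0.24920752  0.12651736] [ 0.3365111   0.10259704 -0.13530062]
```

View pics/g.png

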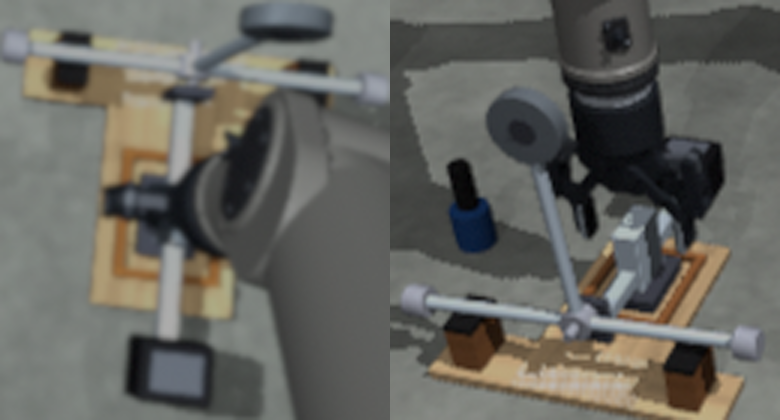

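The fingers straddle the rib with space on both sides, and the disc is clear of the wrist. Closing.

Emit:
carry_out --steps "0 0 0 0 0 0 60;0 0 0 0 0 0 40;0 0 0 0 0 0 30;0 0 0 0 0 0 20;0 0 0 0 0 0 15;0 0 0 0 0 0 15;0 0 0 0 0 0 15;0 0 0 0 0 0 15" --grip_force 90

```text
time: 5.45
eef_pos: [0.4459, -0.2494, 0.127]
tcp_rot: [180.0, -0.0, -7.3]
contact_force: [-0.5, -1.1, 6.3]
opening: 0.0227
grasp_force: 88.0
```

```bash
python3 - <<'E'
from h import *
s=env.read_state();print({k:np.round(s[k],4) for k in("time","eef_pos","tcp_rot","contact_force","moment","opening","grasp_force")})
env.snapshot("scene")
for i in range(3):
    m=env.masks_of("scene","mast");print([(round(x["confidence"],2),x["extent"],x["mask"].sum()) for x in m])
    np.save(f"m{i}.npy",m[0]["mask"])
    for q in("mast_top","mast_pivot","grip"):print(q,[(np.round(d["location"],1),round(d["confidence"],2)) for d in env.landmark_of("scene",q)][:2])
E
```

```text
{'time': np.float64(5.45), 'eef_pos': array([ 0.4459, -0.2494,  0.127 ]), 'tcp_rot': array([ 1.799817e+02, -2.540000e-02, -7.315300e+00]), 'contact_force': array([-0.5443, -1.1022,  6.3079]), 'moment': array([ 0.1356,  0.2252, -0.0098]), 'opening': np.float64(0.0227), 'grasp_force': np.float64(88.0369)}
[(0.68, [154.0, 150.1, 119.6, 89.0], np.int64(1365))]
mast_top [(array([197.1, 164.3]), 0.71), (array([211.5, 226.2]), 0.35)]
mast_pivot [(array([213.3, 224.9]), 0.76)]
grip [(array([232.8, 197.6]), 0.65)]
[(0.68, [154.0, 150.1, 119.6, 89.0], np.int64(1365))]
mast_top [(array([197.1, 164.3]), 0.71), (array([211.5, 226.2]), 0.35)]
mast_pivot [(array([213.3, 224.9]), 0.76)]
grip [(array([232.8, 197.6]), 0.65)]
[(0.68, [154.0, 150.1, 119.6, 89.0], np.int64(1365))]
mast_top [(array([197.1, 164.3]), 0.71), (array([211.5, 226.2]), 0.35)]
mast_pivot [(array([213.3, 224.9]), 0.76)]
grip [(array([232.8, 197.6]), 0.65)]
```

```bash
cat >ctl.py <<'E'
import sys,json,os
from h import *
from scipy.optimize import minimize,lsq_linear
from scipy.spatial.transform import Rotation as Ro
from scipy.linalg import expm
H=.055; I,K,C,G=.0063,.065,.012,.109; ML=G/9.81; DT=.0125
G0=np.array([.4459,-.2494,.072]); Y0=-7.3; DG=np.array([.0019,.4639]); DY=9.6
# schedule: calls of rows (dz mm, path units); 36 units = whole path
ramp=[.2,.4,.6,.8,1]; U=sum(ramp)*2+30
S=[[(12,0),(20,0),(22,0),(20,0),(11,0)],[(0,0)]*4,[(0,u) for u in ramp]]+[[(0,1)]*5]*6+[[(0,u) for u in ramp[::-1]],[(0,0)]*4,[(-12,0)]*5,[(-9,0),(-7,0),(-4.5,0),(-2.5,0),(-1.5,0)]]
def cyl(p,q,r,n=16):
    p,q=np.array(p),np.array(q);d=(q-p)/np.linalg.norm(q-p);a=np.cross(d,[.3,.5,.8]);a/=np.linalg.norm(a);b=np.cross(d,a)
    t=np.linspace(0,2*np.pi,n)[:,None];c=r*(np.cos(t)*a+np.sin(t)*b);return np.vstack([p+c,q+c])
PARTS=[cyl((0,-.15,0),(0,.15,0),.006),cyl((0,.14,0),(0,.16,0),.014),cyl((0,-.14,0),(0,-.16,0),.014),cyl((0,0,0),(0,0,.17),.006),cyl((-.008,0,.19),(.008,0,.19),.03)]
def fit(mask,grip,yaw,th0):
    piv=grip+Ro.from_euler("z",yaw,degrees=True).apply([.12,0,0]);s=4
    w=proj("scene",piv)[0];x0,y0=int(w[0])-110,int(w[1])-120
    M=np.zeros((200,220));sub=mask[max(y0,0):y0+200,max(x0,0):x0+220];M[max(-y0,0):max(-y0,0)+sub.shape[0],max(-x0,0):max(-x0,0)+sub.shape[1]]=sub
    M=cv2.GaussianBlur(M,(0,0),1.)
    def f(v):
        R=Ro.from_euler("ZX",[yaw,np.degrees(v[0])],degrees=True);im=np.zeros((200*s,220*s),np.uint8)
        for P in PARTS:
            q=(proj("scene",piv+R.apply(P))+[v[1]*100-x0,v[2]*100-y0]+.5)*s
            cv2.fillConvexPoly(im,np.round(cv2.convexHull(q.astype(np.float32))*16).astype(np.int32),255,cv2.LINE_8,4)
        return ((cv2.GaussianBlur(cv2.resize(im/255.,(220,200),interpolation=cv2.INTER_AREA),(0,0),1.)-M)**2).sum()
    r=min((minimize(f,[t,0,0],method="Nelder-Mead",options=dict(initial_simplex=[[t,0,0],[t+.05,0,0],[t,.02,0],[t,0,.02]],maxfev=150,xatol=3e-4)) for t in(th0-.06,th0+.06)),key=lambda r:r.fun)
    return r.x[0],r.x[1:]*100,r.fun
# state [th,w,b,phi], input phidot over DT; lateral velocity steps kick w
A_=np.array([[0,1,0,0],[(G-K)/I,-C/I,1,K/I],[0]*4,[0]*4]);B_=np.array([0,C/I,0,1.])
E_=expm(np.block([[A_,B_[:,None]],[np.zeros((1,5))]])*DT);A=E_[:4,:4];B=E_[:4,4]
def run(x,P,segs,v):   # segs: (dur,dphi,lateral shift)
    for dur,dphi,dl in segs:
        n=round(dur/DT);vn=dl/dur;x=x.copy();x[1]+=ML/I*(vn-v);
        if P is not None:P=P+np.diag([0,(.3*ML/I*(vn-v))**2,0,0])
        v=vn
        for _ in range(n):
            x=A@x+B*dphi/dur
            if P is not None:P=A@P@A.T+np.diag([0,.05**2*DT,.05**2*DT,0])
    return x,P,v
def lat(s0,s1):  # pivot's shift along carrier y for path shares s0->s1
    p=lambda s:G0[:2]+DG*s+.12*np.array([np.cos(a:=np.radians(Y0+DY*s)),np.sin(a)])
    a=np.radians(Y0+DY*(s0+s1)/2);return (p(s1)-p(s0))@[-np.sin(a),np.cos(a)]
def tcp(g,yaw,phi):
    R=Ro.from_euler("ZX",[yaw,np.degrees(phi)],degrees=True);return g+R.apply([0,0,H]),R
if __name__=="__main__":
    L=json.load(open("log.json")) if os.path.exists("log.json") else dict(call=0,s=0,z=0,phi=0,segs=[],meas=[],t=None,cmd=None)
    first=L["call"]==0
    st=env.read_state();t=st["time"]
    e,yaw=st["eef_pos"],Y0+DY*L["s"];grip=G0+[*(DG*L["s"]),L["z"]]
    if first:L["cmd"]=[list(e),[0,0,0]]
    else:
        exp=L["t"]+sum(s[0] for s in L["segs"]);pc,Rc=tcp(grip,yaw,L["phi"])
        Rm=Ro.from_euler("xyz",st["tcp_rot"],degrees=True)*Ro.from_euler("x",180,degrees=True)
        print("t %.3f exp %.3f"%(t,exp),"tcp err mm",((e-pc)*1e3).round(1),"rot err deg",np.degrees((Rm*Rc.inv()).as_rotvec()).round(2),"F",np.round(st["contact_force"],1),"grip",st["opening"].round(4))
    env.snapshot("scene");ms=env.masks_of("scene","mast")
    ms=[m for m in ms if m["mask"].sum()>700]
    x=np.array([.06,0,0,0]);P=np.diag([.01**2,.03**2,.1**2,1e-8]);v=0;tt=0
    Hm=np.array([[1,0,0,0.]]);k=0;segs=L["segs"]
    def upd(x,P,z,sd):
        g=P@Hm.T/(Hm@P@Hm.T+sd**2);return x+(g*(z-x[0]))[:,0],P-g@Hm@P
    for j,z in L["meas"]+[[len(segs),None]]:
        x,P,v=run(x,P,[segs[i] for i in range(k,j)],v);k=j
        if z is not None:x,P=upd(x,P,z,.006)
    pred=x[0]
    if ms:
        m=ms[0];z,d,c=fit(m["mask"],grip,yaw,pred);print("fit th %.4f shift"%z,d.round(1),"cost %.0f n %d conf %.2f pred %.4f"%(c,m["mask"].sum(),m["confidence"],pred))
        if c<400:
            if first and "go" in sys.argv: x[0]=z
            x,P=upd(x,P,z,.006);L["meas"].append([len(segs),z])
    else:print("NO MASK pred %.4f"%pred)
    print("est th w b phi",x.round(4),"sd",np.sqrt(np.diag(P))[:3].round(4))
    dt=env.read_state()["time"]-t
    pause=[dt,0,0]
    if first:L["t"]=t+dt;L["meas"]=[];x,P,v=np.array([ms and z or .06,0,0,0]),None,0
    else:segs.append(pause);x,_,v=run(x,None,[pause],v)
    # plan over this call and the next ones
    c=L["call"];s=L["s"];hor=[]
    for cc in range(c,c+4):
        rows=S[cc] if cc<len(S) else [(0,0)]*4
        for dz,u in rows:hor.append([.125,True,lat(s,s+u/U),dz,s+u/U]);s+=u/U
        hor.append([.1,False,0,0,s])
    if "-f" in sys.argv: pass
    nu=sum(h[1] for h in hor);N=len(S[c])
    def sim(u):
        o=[];y=x;vv=v;i=0;p=L["phi"];u_=np.asarray(u)
        for h in hor:
            du=u_[i] if h[1] else 0;i+=h[1];p+=du
            y,_,vv=run(y,None,[(h[0],du,h[2])],vv);o+=[y[0]/.03,y[1]/.1,p/.15,du/.05 if h[1] else 0]
        o[-4]*=6;o[-3]*=6
        if c>=len(S)-3:  # level foot at touchdown
            e=sum(len(S[q])+1 for q in range(c,len(S)))-2
            o[4*e+2]*=30;o[4*(e-1)+2]*=4;o[4*e]*=3
        return np.array(o)
    f0=sim(np.zeros(nu));J=np.stack([sim(np.eye(nu)[i])-f0 for i in range(nu)],1)
    u=lsq_linear(J,-f0,bounds=(-.095,.095)).x
    # rows
    pos,rv=np.array(L["cmd"][0]),L["cmd"][1];Rc=Ro.from_rotvec(rv)
    if first:Rc=tcp(G0,Y0,0)[1]
    txt=[];phi=L["phi"];ths=[];y=x;vv=v
    for i in range(N):
        h=hor[i];phi+=u[i];L["z"]+=h[3]/1e3;sn=h[4]
        p,R=tcp(G0+[*(DG*sn),L["z"]],Y0+DY*sn,phi)
        a=np.round((p-pos)/.8,4);b=np.round(np.degrees((R*Rc.inv()).as_rotvec())/6,3)
        pos=pos+a*.8;Rc=Ro.from_rotvec(np.radians(b*6))*Rc
        txt.append(" ".join("%g"%q for q in(*a,*b))+" 15");segs.append([.125,u[i],h[2]])
        y,_,vv=run(y,None,[segs[-1]],vv);ths.append(y[0])
        L["s"]=sn
    L["phi"]=phi;L["cmd"]=[list(pos),list(Rc.as_rotvec())];L["call"]=c+1
    print("call",c,"phi",phi.round(3),"th plan",np.round(ths,3));print(";".join(txt))
    if "go" in sys.argv:json.dump(L,open("log.json","w"))
E
python3 ctl.py
```

```text
NO MASK pred 0.0600
est th w b phi [0.06 0.   0.   0.  ] sd [0.01 0.03 0.1 ]
call 0 phi -0.012 th plan [0.054 0.041 0.029 0.019 0.013]
0.0006 0.0044 0.0148 -0.605 0.077 0 15;-0.0001 -0.0002 0.0251 0.025 -0.003 -0 15;-0.0001 -0.0012 0.0275 0.168 -0.021 -0 15;-0.0002 -0.0012 0.0251 0.162 -0.021 -0 15;-0.0001 -0.0009 0.0137 0.132 -0.017 -0 15
```

```bash
python3 - <<'E'
from ctl import *
print(fit(np.load("m0.npy"),G0,Y0,.06))
for i in range(4):
    env.snapshot("scene");m=env.masks_of("scene","mast")
    for q in m:
        print(round(q["confidence"],2),q["mask"].sum(),q["extent"],fit(q["mask"],G0,Y0,.06) if q["mask"].sum()>700 else"")
    print([(np.round(d["location"],1),round(d["confidence"],2)) for d in env.landmark_of("scene","mast_top")][:2])
print(env.read_state()["time"], proj("scene",G0+Ro.from_euler("ZX",[Y0,3.44],degrees=True).apply([.12,0,.19])))
E
```

```text
(np.float64(0.048554219945001184), array([0.28309916, 0.37328508]), np.float64(65.70469475977605))
0.67 1652 [154.1, 150.6, 120.9, 90.0] (np.float64(0.050223291865127695), array([0.41388076, 0.64938742]), np.float64(40.19178684257224))
[(array([196.1, 160. ]), 0.86)]
0.76 1491 [152.2, 149.3, 123.4, 92.6] (np.float64(0.05098980767104873), array([0.42595108, 0.60227669]), np.float64(37.779769490536864))
[(array([194.4, 159. ]), 0.76)]
0.7 1607 [150.8, 150.1, 121.8, 92.2] (np.float64(0.04950215005770285), array([0.22235664, 0.42711078]), np.float64(38.2634547774108))
[(array([195.6, 159.6]), 0.64)]
0.71 1641 [152.7, 149.9, 122.8, 92.3] (np.float64(0.05141452725321466), array([0.44581887, 0.5656614 ]), np.float64(29.556276210923635))
[(array([195.2, 157.9]), 0.78), (array([229.9, 214.9]), 0.33)]
6.8 [[194.72582123 161.48975978]]
```

```bash
python3 - <<'E'
s=open("ctl.py").read()
s=s.replace('''    env.snapshot("scene");ms=env.masks_of("scene","mast")
    ms=[m for m in ms if m["mask"].sum()>700]
    x=np.array([.06,0,0,0])''','''    for _ in range(3):
        env.snapshot("scene");ms=[m for m in env.masks_of("scene","mast") if m["mask"].sum()>700]
        if ms or _==2:break
        t2=env.read_state()["time"]
        if not first:L["segs"].append([t2-t,0,0])
        t=t2
    x=np.array([L.get("z0",.05),0,0,0])''')
s=s.replace("np.array([ms and z or .06,0,0,0])","np.array([z if ms else .05,0,0,0]);L['z0']=x[0]").replace("z,.006)","z,.003)").replace("[0,.05**2*DT,","[0,.08**2*DT,")
open("ctl.py","w").write(s)
E
python3 ctl.py go
```

```text
fit th 0.0513 shift [0.5 0.6] cost 93 n 1317 conf 0.56 pred 0.0500
est th w b phi [0.0513 0.     0.     0.    ] sd [0.0029 0.03   0.1   ]Traceback (most recent call last):
  File "ctl.py", line 78, in <module>
    if first:L["t"]=t+dt;L["meas"]=[];x,P,v=np.array([z if ms else .05,0,0,0]);L['z0']=x[0],None,0
                                      ^^^^^
ValueError: too many values to unpack (expected 3)
```

```bash
sed -i "s/x,P,v=np.array(\[z if ms else .05,0,0,0\]);L\['z0'\]=x\[0\],None,0/x=np.array([z if ms else .05,0,0,0]);L['z0']=x[0];v=0/" ctl.py; python3 ctl.py go
```

```text
fit th 0.0489 shift [0.3 0.5] cost 42 n 1477 conf 0.97 pred 0.0500
est th w b phi [0.0489 0.     0.     0.    ] sd [0.0029 0.03   0.1   ]
call 0 phi -0.01 th plan [0.044 0.034 0.023 0.015 0.01 ]
0.0005 0.0035 0.0149 -0.493 0.063 0 15;-0.0001 -0.0001 0.025 0.02 -0.002 -0 15;-0.0001 -0.001 0.0276 0.137 -0.018 -0 15;-0.0001 -0.0009 0.025 0.132 -0.017 -0 15;-0.0001 -0.0008 0.0137 0.108 -0.014 -0 15
```

Emit:
carry_out --steps "0.0005 0.0035 0.0149 -0.493 0.063 0 15;-0.0001 -0.0001 0.025 0.02 -0.002 0 15;-0.0001 -0.001 0.0276 0.137 -0.018 0 15;-0.0001 -0.0009 0.025 0.132 -0.017 0 15;-0.0001 -0.0008 0.0137 0.108 -0.014 0 15"

```text
time: 7.62
eef_pos: [0.445, -0.2482, 0.2112]
tcp_rot: [179.5, 0.1, -7.3]
contact_force: [0.9, -0.7, -9.2]
opening: 0.0228
grasp_force: 90.2
```

```bash
python3 ctl.py go
```

```text
Traceback (most recent call last):
  File "ctl.py", line 54, in <module>
    print("t %.3f exp %.3f"%(t,exp),"tcp err mm",((e-pc)*1e3).round(1),"rot err deg",np.degrees((Rm*Rc.inv()).as_rotvec()).round(2),"F",np.round(st["contact_force"],1),"grip",st["opening"].round(4))
                                                                                                                                                                               ^^^^^^^^^^^^^^^^^^^
AttributeError: 'float' object has no attribute 'round'
```

```bash
sed -i 's/st\["opening"\].round(4)/round(float(st["opening"]),4)/' ctl.py; python3 ctl.py go
```

```text
t 7.625 exp 7.625 tcp err mm [-0.9  0.7 -0.8] rot err deg [0.08 0.1  0.01] F [ 0.9 -0.7 -9.2] grip 0.0228
fit th 0.0314 shift [1.  0.8] cost 59 n 1885 conf 0.67 pred 0.0104
est th w b phi [ 0.0313  0.0196  0.0263 -0.0102] sd [0.003  0.035  0.0968]
call 1 phi -0.022 th plan [0.033 0.025 0.017 0.01 ]
0.0004 0.0029 -0 -0.398 0.051 -0 15;-0.0001 -0.0003 -0 0.038 -0.005 -0 15;-0.0001 -0.001 0 0.13 -0.016 -0 15;-0.0001 -0.0008 0 0.117 -0.015 -0 15
```

Emit:
carry_out --steps "0.0004 0.0029 0 -0.398 0.051 0 15;-0.0001 -0.0003 0 0.038 -0.005 0 15;-0.0001 -0.001 0 0.13 -0.016 0 15;-0.0001 -0.0008 0 0.117 -0.015 0 15"

```text
time: 8.22
eef_pos: [0.4457, -0.2483, 0.2113]
tcp_rot: [178.8, 0.0, -7.3]
contact_force: [0.3, 0.1, -8.8]
opening: 0.0228
grasp_force: 90.1
```

```bash
python3 ctl.py go
```

```text
t 8.225 exp 8.225 tcp err mm [-0.4 -0.1 -0.6] rot err deg [ 0.08  0.02 -0.03] F [ 0.3  0.1 -8.8] grip 0.0228
fit th -0.0007 shift [0.3 0.8] cost 49 n 1719 conf 0.86 pred 0.0101
est th w b phi [-0.0006 -0.0727  0.0053 -0.0221] sd [0.003  0.0304 0.0777]
call 2 phi 0.0 th plan [-0.012 -0.011 -0.007 -0.003  0.004]
-0.0002 0.0016 0 0.223 -0.029 0.009 15;0.0001 0.0067 0 -0.028 0.004 0.018 15;0 0.0101 0 -0.062 0.008 0.026 15;0.0001 0.013 0 -0.014 0.001 0.036 15;-0 0.0154 0 0.094 -0.011 0.044 15
```

Balance is holding; the carry begins.

Emit:
carry_out --steps "-0.0002 0.0016 0 0.223 -0.029 0.009 15;0.0001 0.0067 0 -0.028 0.004 0.018 15;0 0.0101 0 -0.062 0.008 0.026 15;0.0001 0.013 0 -0.014 0.001 0.036 15;0 0.0154 0 0.094 -0.011 0.044 15"

```text
time: 8.95
eef_pos: [0.446, -0.2092, 0.2117]
tcp_rot: [-179.9, -0.0, -6.4]
contact_force: [0.3, 0.2, -8.6]
opening: 0.0233
grasp_force: 90.0
```

```bash
python3 ctl.py go
```

```text
t 8.950 exp 8.950 tcp err mm [-0.   1.6 -0.3] rot err deg [ 0.03 -0.01  0.08] F [ 0.3  0.2 -8.6] grip 0.0233
fit th -0.0059 shift [1.2 0.8] cost 112 n 1483 conf 0.93 pred 0.0042
est th w b phi [-0.0059  0.0366 -0.0062  0.0004] sd [0.003  0.0321 0.0735]
call 3 phi 0.018 th plan [-0.014 -0.01  -0.007 -0.003  0.002]
0 0.0158 0 0.048 -0.005 0.045 15;0.0001 0.016 0 0.005 -0.001 0.044 15;0.0001 0.0161 0 0.003 0 0.045 15;0 0.0159 0 0.026 -0.002 0.044 15;0 0.0155 0 0.084 -0.008 0.045 15
```

Emit:
carry_out --steps "0 0.0158 0 0.048 -0.005 0.045 15;0.0001 0.016 0 0.005 -0.001 0.044 15;0.0001 0.0161 0 0.003 0 0.045 15;0 0.0159 0 0.026 -0.002 0.044 15;0 0.0155 0 0.084 -0.008 0.045 15"

```text
time: 9.68
eef_pos: [0.4461, -0.146, 0.2117]
tcp_rot: [-178.9, -0.0, -5.1]
contact_force: [-0.1, -1.1, -9.0]
opening: 0.0233
grasp_force: 90.0
```

```bash
python3 ctl.py go
```

```text
t 9.675 exp 9.675 tcp err mm [-0.1  1.3 -0.3] rot err deg [ 0.03 -0.01  0.05] F [-0.1 -1.1 -9. ] grip 0.0233
fit th -0.0277 shift [1.1 0.8] cost 52 n 1695 conf 0.96 pred 0.0016
est th w b phi [-0.0276 -0.0108 -0.0199  0.0179] sd [0.003  0.033  0.0794]
call 4 phi 0.027 th plan [-0.041 -0.031 -0.021 -0.013 -0.005]
-0.0001 0.0136 -0.0001 0.347 -0.031 0.044 15;0.0001 0.0165 0.0001 -0.054 0.005 0.044 15;0.0001 0.017 0 -0.124 0.009 0.045 15;0.0002 0.0168 0 -0.084 0.007 0.044 15;0 0.0161 0 -0.002 -0 0.045 15
```

Emit:
carry_out --steps "-0.0001 0.0136 -0.0001 0.347 -0.031 0.044 15;0.0001 0.0165 0.0001 -0.054 0.005 0.044 15;0.0001 0.017 0 -0.124 0.009 0.045 15;0.0002 0.0168 0 -0.084 0.007 0.044 15;0 0.0161 0 -0.002 0 0.045 15"

```text
time: 10.4
eef_pos: [0.4464, -0.0821, 0.2117]
tcp_rot: [-178.5, -0.0, -3.8]
contact_force: [0.7, -0.3, -7.4]
opening: 0.0228
grasp_force: 90.1
```

```bash
python3 ctl.py go
```

```text
t 10.400 exp 10.400 tcp err mm [-0.1  1.2 -0.3] rot err deg [-0.04 -0.01  0.05] F [ 0.7 -0.3 -7.4] grip 0.0228
fit th -0.0499 shift [0.7 0.7] cost 46 n 1701 conf 0.82 pred -0.0049
est th w b phi [-0.0498 -0.0276 -0.0444  0.0267] sd [0.003  0.0332 0.0826]
call 5 phi 0.035 th plan [-0.064 -0.049 -0.034 -0.021 -0.011]
-0.0002 0.0116 -0.0002 0.626 -0.041 0.044 15;0.0002 0.0167 0 -0.084 0.005 0.045 15;0.0001 0.0177 0.0001 -0.22 0.013 0.044 15;0.0002 0.0173 0.0001 -0.171 0.008 0.045 15;0.0001 0.0166 0 -0.07 0.003 0.044 15
```

```bash
cp log.json log_c5.json; cat >tune.py <<'E'
import ctl,json,sys
from ctl import *
L=json.load(open("log.json"));n=len(S[L["call"]-1]) if len(sys.argv)<2 else 0
segs=L["segs"]
def model(kg,ki,kk,kc):
    I_,G_,K_,C_=I*ki,G*kg,K*kk,C*kc
    A_=np.array([[0,1,0,0],[(G_-K_)/I_,-C_/I_,1,K_/I_],[0]*4,[0]*4]);B_=np.array([0,C_/I_,0,1.])
    E_=expm(np.block([[A_,B_[:,None]],[np.zeros((1,5))]])*DT);return E_[:4,:4],E_[:4,4],G_/9.81/I_
def nll(p,out=False):
    a,b,kick=model(*np.exp(p[:4]*.1));kick*=p[4]
    x=np.array([L["z0"],0,p[5]*.15,0]);P=np.diag([.003**2,.02**2,1e-6,1e-8]);v=0;k=0;c=(p[:4]**2).sum()/2+((p[4]-1)/.3)**2/2+p[5]**2/2;inn=[]
    Q=np.diag([0,.03**2*DT,1e-4*DT,0])
    for j,z in L["meas"]:
        for d,dp,dl in segs[k:j]:
            x[1]+=kick*(dl/d-v);v=dl/d
            for _ in range(round(d/DT)):x=a@x+b*dp/d;P=a@P@a.T+Q
        k=j;s=P[0,0]+.003**2;e=z-x[0];inn.append(e);c+=e*e/s/2+np.log(s)/2;g=P[:,0]/s;x=x+g*e;P=P-np.outer(g,P[0])
    if out:print("x",x.round(4),"sd",np.sqrt(np.diag(P)).round(4),"innov",np.round(inn,4))
    return c
p0=np.array([0,0,0,0,1,0.]);r=minimize(nll,p0,method="Nelder-Mead",options=dict(maxfev=1500,adaptive=True))
print(nll(p0,True),r.fun,"G I K C",np.exp(r.x[:4]*.1).round(3),"kick",r.x[4].round(3),"b",(r.x[5]*.15).round(3));nll(r.x,True)
E
python3 tune.py
```

```text
x [-0.0484 -0.0212 -0.0255  0.0267] sd [0.003  0.0129 0.0168 0.0001] innov [ 0.0211 -0.002  -0.0095 -0.0325 -0.0523]
-13.520113220715036 -19.06533025770598 G I K C [1.048 1.018 0.94  0.997] kick 1.051 b -0.054
x [-0.0498 -0.0463 -0.0567  0.0267] sd [0.003  0.013  0.0169 0.0001] innov [ 0.0168 -0.0043  0.0018 -0.0047 -0.0055]
```

```bash
python3 - <<'E'
s=open("ctl.py").read()
s=s.replace("I,K,C,G=.0063,.065,.012,.109","I,K,C,G=.0064,.0611,.012,.1142")
s=s.replace("np.array([L.get(\"z0\",.05),0,0,0]);P=np.diag([.01**2,.03**2,.1**2,1e-8])","np.array([L.get(\"z0\",.05),0,-.054,0]);P=np.diag([.003**2,.03**2,.06**2,1e-8])").replace("(.3*ML","(.1*ML")
s=s.replace('''    for _ in range(3):
        env.snap''','''    re="re" in sys.argv
    if re:
        c=L["call"]=L["call"]-1;n=len(S[c]);L["phi"]-=sum(q[1] for q in L["segs"][-n:]);L["s"]-=sum(q[1] for q in S[c])/U;L["z"]-=sum(q[0] for q in S[c])/1e3
        L["segs"]=L["segs"][:-n];p,R=tcp(G0+[*(DG*L["s"]),L["z"]],Y0+DY*L["s"],L["phi"]);L["cmd"]=[list(p),list(R.as_rotvec())];ms=[]
    for _ in range(0 if re else 3):
        env.snap''')
s=s.replace('''    else:segs.append(pause);x''','''    elif not re:segs.append(pause);x''')
open("ctl.py","w").write(s)
E
python3 ctl.py re go
```

```text
t 10.500 exp 11.125 tcp err mm [ -0.3 -61.9  -0.3] rot err deg [-0.47  0.02 -1.17] F [-0.3  0.5 -8.2] grip 0.0229
NO MASK pred -0.0734
est th w b phi [-0.0734 -0.2307 -0.0597  0.0267] sd [0.0053 0.0423 0.0737]
call 5 phi 0.047 th plan [-0.069 -0.053 -0.037 -0.024 -0.012]
-0.0003 0.0102 -0.0004 0.816 -0.053 0.044 15;0.0001 0.0165 0 -0.051 0.003 0.045 15;0.0002 0.0179 0.0002 -0.244 0.014 0.044 15;0.0002 0.0176 0.0001 -0.213 0.011 0.045 15;0.0001 0.017 0 -0.116 0.005 0.044 15
```

Emit:
carry_out --steps "-0.0003 0.0102 -0.0004 0.816 -0.053 0.044 15;0.0001 0.0165 0 -0.051 0.003 0.045 15;0.0002 0.0179 0.0002 -0.244 0.014 0.044 15;0.0002 0.0176 0.0001 -0.213 0.011 0.045 15;0.0001 0.017 0 -0.116 0.005 0.044 15"

```text
time: 11.12
eef_pos: [0.4466, -0.0186, 0.2117]
tcp_rot: [-177.5, -0.0, -2.5]
contact_force: [0.5, -1.1, -8.1]
opening: 0.0232
grasp_force: 90.8
```

```bash
python3 ctl.py go
```

```text
t 11.125 exp 11.125 tcp err mm [-0.1  1.4 -0.3] rot err deg [-0.14 -0.03  0.05] F [ 0.5 -1.1 -8.1] grip 0.0232
fit th -0.0029 shift [0.8 0.8] cost 46 n 2010 conf 0.76 pred -0.0124
est th w b phi [-0.0029  0.1111 -0.0516  0.0468] sd [0.003  0.0312 0.0724]
call 6 phi 0.015 th plan [0.004 0.006 0.005 0.005 0.008]
0.0002 0.02 0.0001 -0.548 0.023 0.045 15;0.0001 0.0167 0 -0.084 0.003 0.044 15;0.0001 0.0157 0 0.061 -0.002 0.045 15;0 0.0153 0 0.107 -0.003 0.044 15;0.0001 0.015 0 0.161 -0.004 0.044 15
```

Prediction now matches to within 0.01 rad. Continuing.

Emit:
carry_out --steps "0.0002 0.02 0.0001 -0.548 0.023 0.045 15;0.0001 0.0167 0 -0.084 0.003 0.044 15;0.0001 0.0157 0 0.061 -0.002 0.045 15;0 0.0153 0 0.107 -0.003 0.044 15;0.0001 0.015 0 0.161 -0.004 0.044 15"

```text
time: 11.85
eef_pos: [0.447, 0.0468, 0.2117]
tcp_rot: [-179.1, -0.0, -1.2]
contact_force: [0.0, 0.6, -7.6]
opening: 0.0232
grasp_force: 90.8
```

```bash
python3 ctl.py go
```

```text
t 11.850 exp 11.850 tcp err mm [-0.1  0.7 -0.3] rot err deg [ 0.05 -0.01 -0.01] F [ 0.   0.6 -7.6] grip 0.0232
fit th 0.0185 shift [0.7 0.8] cost 47 n 2010 conf 0.84 pred 0.0077
est th w b phi [ 0.0185  0.0654 -0.0423  0.0151] sd [0.003  0.0312 0.0726]
call 7 phi 0.012 th plan [0.015 0.013 0.01  0.008 0.01 ]
0.0001 0.0193 -0 -0.446 0.008 0.045 15;0 0.0162 -0 -0.011 0 0.044 15;0.0001 0.0153 0 0.108 -0.001 0.045 15;0 0.0151 0 0.137 -0 0.044 15;0.0001 0.0148 0 0.183 -0 0.045 15
```

Emit:
carry_out --steps "0.0001 0.0193 0 -0.446 0.008 0.045 15;0 0.0162 0 -0.011 0 0.044 15;0.0001 0.0153 0 0.108 -0.001 0.045 15;0 0.0151 0 0.137 0 0.044 15;0.0001 0.0148 0 0.183 0 0.045 15"

```text
time: 12.58
eef_pos: [0.4472, 0.1115, 0.2116]
tcp_rot: [-179.2, 0.0, 0.2]
contact_force: [1.1, 0.4, -8.7]
opening: 0.0229
grasp_force: 90.8
```

```bash
python3 ctl.py go
```

```text
t 12.575 exp 12.575 tcp err mm [-0.2  0.7 -0.4] rot err deg [0.07 0.01 0.  ] F [ 1.1  0.4 -8.7] grip 0.0229
fit th -0.0068 shift [0.9 0.8] cost 42 n 1942 conf 0.84 pred -0.0045
est th w b phi [-0.0068 -0.1316 -0.0439  0.012 ] sd [0.003  0.0343 0.0734]
call 8 phi 0.024 th plan [-0.011 -0.007 -0.004 -0.001  0.004]
0.0001 0.0166 0 -0.068 -0 0.044 15;0 0.0162 0 -0.004 -0.001 0.045 15;0.0001 0.0159 0 0.02 0.001 0.044 15;0.0001 0.0158 0 0.049 0.001 0.044 15;0.0001 0.0153 0 0.113 0.002 0.045 15
```

Emit:
carry_out --steps "0.0001 0.0166 0 -0.068 0 0.044 15;0 0.0162 0 -0.004 -0.001 0.045 15;0.0001 0.0159 0 0.02 0.001 0.044 15;0.0001 0.0158 0 0.049 0.001 0.044 15;0.0001 0.0153 0 0.113 0.002 0.045 15"

```text
time: 13.4
eef_pos: [0.4475, 0.1759, 0.2116]
tcp_rot: [-178.6, 0.0, 1.6]
contact_force: [0.1, -0.3, -8.5]
opening: 0.0227
grasp_force: 90.7
```

```bash
python3 ctl.py go
```

```text
t 13.400 exp 13.400 tcp err mm [-0.2  1.4 -0.3] rot err deg [0.04 0.   0.06] F [ 0.1 -0.3 -8.5] grip 0.0227
fit th 0.0005 shift [0.8 0.7] cost 30 n 2016 conf 0.91 pred 0.0043
est th w b phi [ 0.0005  0.0477 -0.0475  0.0235] sd [0.003  0.0311 0.0723]
call 9 phi 0.03 th plan [-0.004 -0.001  0.    -0.    -0.001]
0 0.0168 0 -0.099 -0.002 0.044 15;0.0001 0.0126 0 0.044 0.001 0.036 15;0.0001 0.0092 0 0.061 0.002 0.027 15;0 0.0061 -0 0.042 0.002 0.017 15;0 0.0031 -0 0.015 0 0.009 15
```

Emit:
carry_out --steps "0 0.0168 0 -0.099 -0.002 0.044 15;0.0001 0.0126 0 0.044 0.001 0.036 15;0.0001 0.0092 0 0.061 0.002 0.027 15;0 0.0061 0 0.042 0.002 0.017 15;0 0.0031 0 0.015 0 0.009 15"

```text
time: 14.12
eef_pos: [0.4477, 0.2131, 0.2116]
tcp_rot: [-178.3, 0.0, 2.3]
contact_force: [0.4, 0.5, -7.5]
opening: 0.0227
grasp_force: 90.7
```

```bash
python3 ctl.py go
```

```text
t 14.125 exp 14.125 tcp err mm [-0.2  0.3 -0.4] rot err deg [-0.    0.01 -0.  ] F [ 0.4  0.5 -7.5] grip 0.0227
fit th 0.0096 shift [0.  0.7] cost 92 n 1848 conf 0.56 pred -0.0009
est th w b phi [ 0.0096  0.0347 -0.0385  0.0302] sd [0.003  0.0313 0.0726]
call 10 phi -0.003 th plan [0.012 0.01  0.007 0.005]
-0.0001 0.0023 0 -0.313 -0.012 0 15;0 0.0004 0 -0.062 -0.003 0 15;0 -0.0001 0 0.018 0.001 0 15;0 -0.0003 0 0.041 0.002 0 15
```

Emit:
carry_out --steps "-0.0001 0.0023 0 -0.313 -0.012 0 15;0 0.0004 0 -0.062 -0.003 0 15;0 -0.0001 0 0.018 0.001 0 15;0 -0.0003 0 0.041 0.002 0 15"

```text
time: 14.72
eef_pos: [0.4476, 0.2146, 0.2116]
tcp_rot: [179.8, 0.0, 2.3]
contact_force: [0.1, 0.2, -8.0]
opening: 0.0227
grasp_force: 90.8
```

```bash
python3 ctl.py go
```

```text
t 14.725 exp 14.725 tcp err mm [-0.2 -0.  -0.4] rot err deg [ 0.02  0.01 -0.01] F [ 0.1  0.2 -8. ] grip 0.0227
fit th 0.0168 shift [0.1 0.9] cost 73 n 1845 conf 0.67 pred 0.0052
est th w b phi [ 0.0167  0.0187 -0.0232 -0.0029] sd [0.003  0.0299 0.07  ]
call 11 phi -0.005 th plan [0.019 0.015 0.011 0.007 0.005]
-0 0.0018 -0.015 -0.253 -0.01 0 15;-0 -0.0001 -0.015 0.016 0 0 15;-0 -0.0006 -0.015 0.079 0.003 0 15;0 -0.0005 -0.015 0.076 0.003 0 15;0 -0.0005 -0.015 0.065 0.003 0 15
```

Emit:
carry_out --steps "0 0.0018 -0.015 -0.253 -0.01 0 15;0 -0.0001 -0.015 0.016 0 0 15;0 -0.0006 -0.015 0.079 0.003 0 15;0 -0.0005 -0.015 0.076 0.003 0 15;0 -0.0005 -0.015 0.065 0.003 0 15"

```text
time: 15.45
eef_pos: [0.4477, 0.2147, 0.1508]
tcp_rot: [179.8, 0.0, 2.3]
contact_force: [-0.1, -0.3, -8.2]
opening: 0.0229
grasp_force: 90.8
```

```bash
python3 ctl.py go
```

```text
t 15.450 exp 15.450 tcp err mm [-0.1 -0.1 -1.2] rot err deg [ 0.02  0.01 -0.03] F [-0.1 -0.3 -8.2] grip 0.0229
fit th -0.0074 shift [-0.2  0.9] cost 49 n 1774 conf 0.92 pred 0.0050
est th w b phi [-0.0073 -0.0424 -0.0352 -0.0047] sd [0.003  0.0308 0.07  ]
call 12 phi 0.0 th plan [-0.014 -0.01  -0.005 -0.002 -0.001]
0.0001 -0.0025 -0.0113 0.354 0.014 0 15;0 -0.0001 -0.0087 0.018 0.001 0 15;0 0.0006 -0.0056 -0.086 -0.003 0 15;-0 0.001 -0.0031 -0.141 -0.006 0 15;-0.0001 0.0007 -0.0019 -0.096 -0.004 0 15
```

Emit:
carry_out --steps "0.0001 -0.0025 -0.0113 0.354 0.014 0 15;0 -0.0001 -0.0087 0.018 0.001 0 15;0 0.0006 -0.0056 -0.086 -0.003 0 15;0 0.001 -0.0031 -0.141 -0.006 0 15;-0.0001 0.0007 -0.0019 -0.096 -0.004 0 15;0 0 -0.0006 0 0 0 15;0 0 0 0 0 0 15"

```text
time: 16.42
eef_pos: [0.4476, 0.2153, 0.1271]
tcp_rot: [-179.9, -0.0, 2.3]
contact_force: [-1.0, 0.9, -4.0]
opening: 0.0229
grasp_force: 91.5
```

```bash
python3 - <<'E'
from ctl import *
s=env.read_state();print({k:np.round(s[k],4) for k in("time","eef_pos","tcp_rot","contact_force","moment")})
im2=env.snapshot("scene")[:,:,::-1]; m=env.masks_of("scene","mast")
if m:print(fit(m[0]["mask"],G0+[*DG,0],Y0+DY,0))
im=env.snapshot("top")[:,:,::-1]
f=lambda i,x,y:cv2.resize(i[y:y+140,x:x+130],None,fx=3,fy=3,interpolation=cv2.INTER_CUBIC)
cv2.imwrite("pics/p.png",np.hstack([f(im,160,160),f(im2,340,140)]))
E
```

```text
{'time': np.float64(16.425), 'eef_pos': array([0.4476, 0.2153, 0.1271]), 'tcp_rot': array([-1.799442e+02, -3.390000e-02,  2.327700e+00]), 'contact_force': array([-0.9874,  0.8901, -4.0401]), 'moment': array([0.239 , 0.3305, 0.0332])}
(np.float64(-0.0005477817246912155), array([0.908477  , 0.77484982]), np.float64(35.142197307855554))
```

View pics/p.png

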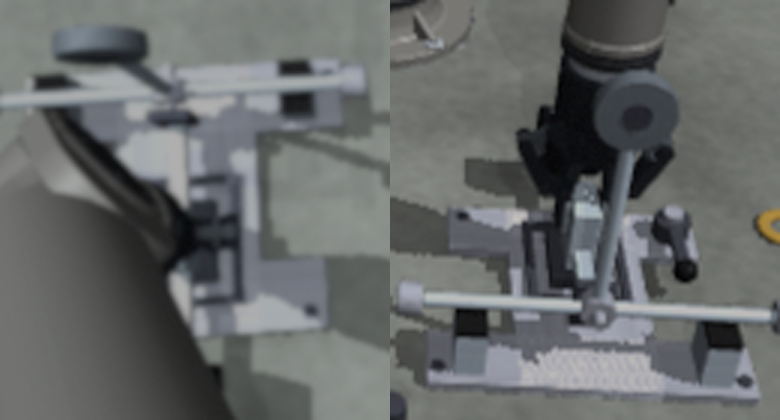

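The pictures show the foot inside the pocket (top crop about (210,235)) and the arm over both posts. Half the weight is already on the floor, so I'll lower a touch more and let go.

Emit:
carry_out --steps "0 0 -0.0006 0 0 0 15;0 0 0 0 0 0 15;0 0 0 0 0 0 30;0 0 0 0 0 0 45;0 0 0 0 0 0 65;0 0 0 0 0 0 85;0 0 0 0 0 0 85;0 0 0 0 0 0 85;0 0 0 0 0 0 85;0 0 0 0 0 0 85"

```text
time: 17.82
eef_pos: [0.4476, 0.2148, 0.1262]
tcp_rot: [-180.0, 0.0, 2.3]
contact_force: [0.4, 0.1, 0.3]
opening: 0.0852
grasp_force: 0.0
```

Emit:
carry_out --steps "0 0 0.01 0 0 0 85;0 0 0.02 0 0 0 85;0 0 0.03 0 0 0 85;0 0 0.04 0 0 0 85;0 0 0.04 0 0 0 85;0 0 0.03 0 0 0 85;0 0 0.02 0 0 0 85;0 0 0 0 0 0 85;0 0 0 0 0 0 85;0 0 0 0 0 0 85"

```text
time: 19.08
eef_pos: [0.4472, 0.2145, 0.2772]
tcp_rot: [180.0, 0.1, 2.3]
contact_force: [0.2, 0.9, -0.1]
opening: 0.0848
grasp_force: 0.0
```

```bash
python3 - <<'E'
from ctl import *
im2=env.snapshot("scene")[:,:,::-1]; m=env.masks_of("scene","mast")
if m:print(fit(m[0]["mask"],G0+[*DG,0],Y0+DY,0))
im=env.snapshot("top")[:,:,::-1]
f=lambda i,x,y:cv2.resize(i[y:y+160,x:x+130],None,fx=3,fy=3,interpolation=cv2.INTER_CUBIC)
cv2.imwrite("pics/q.png",np.hstack([f(im,160,160),f(im2,340,130)]))
E
```

```text
(np.float64(-0.05544840922467389), array([0.46779147, 0.59489451]), np.float64(31.377143493095986))
```

View pics/q.png

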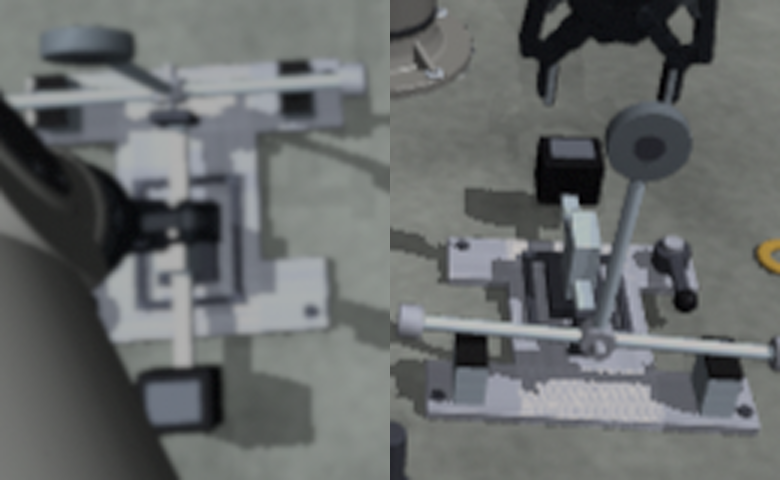

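The mast rests at −0.055 rad on the +y post (right side of the scene crop), the foot is in the pocket, and the gripper is clear above it. Handing in.

```bash
python3 -c "
from rig import env;print(env.close_job())"
```

```text
the job is handed in; nothing more can be done
None
```

The mast now sits in the steel plate's pocket with its cross arm over the rest posts and the gripper clear. It was carried about 85 mm above the stand for about 7 s, stayed within about 0.07 rad of upright by camera readings and model estimates, and the job was handed in at about 19 s.

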